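# Shut the nozzle chest

### The job

Close up the piping-nozzle chest on the shop counter using only the fingertips: push its raised lid right down shut and push both open drawers fully home, in whichever order suits. Only push from outside: do not grip, lift or pull anything, do not reach under the lid or into the drawers, do not slam the lid or drawers, and leave the loose nozzle, the stack of cups and the jar standing where they are.

Things in the scene. Friction and masses are not known exactly. Their poses are not given: they have to be found in the camera images.
- chest: dark wooden chest fixed to the counter, 150 mm deep (x), 300 mm wide (y), 82 mm high to the rim, 90 mm with the lid shut. Origin: centre of its underside on the counter; its x axis points from the drawer side (nearest the robot) to the hinge side, y to its left, z up. Two drawers side by side below, a shallow open compartment on top covered by the lid
- lid (a joint): opening angle of the lid in rad: 0 is shut flat on the rim, larger is more open (up to 1.3). Stiff hinge: it stays where it is left; pushing it down near its free edge takes about 1 to 4 N
- lid_hinge (a point): middle of the lid's hinge line, on the top of the chest's rear rim: 75 mm along +x from the chest's centre, 82 mm above the counter. The hinge runs along the chest's y and the free edge swings up from the drawer side. The point turns with the lid
- lid_push (a point): a good point to push: on the lid's upper face, mid-width, 130 mm from the hinge and 20 mm from the free edge, moving with the lid. In the lid's frame (origin on the hinge, x along the lid towards the hinge) it is at x -130 mm, z +8 mm. The lid is a plain wooden board 150 by 300 by 8 mm without a handle (its lower 3 mm are pale plywood, 3 mm short of the edges; not to be touched), which when raised leans over the chest with its free edge towards the drawers
- drawer_left (a joint): how far the left drawer (at +y of the chest) is out, in m: 0 is fully home, it can be out to 0.11; it slides along the chest's x, stays where it is left, and needs about 2 to 4 N to push in
- drawer_left_face (a point): middle of the left drawer's wooden front, on its outer face, 36 mm above the counter, moving with the drawer. x axis points into the chest (the way to push), z up. The front is 12 mm thick (the inner 4 mm pale plywood, not to be touched), 140 mm wide, 43 mm high (7 to 50 mm above the counter) and stands 12 mm proud of the chest even when home; a low brass pull 44 mm wide sticks out 10 mm from it, between 11 and 20 mm above the counter, in the middle, so push above it
- drawer_right (a joint): how far the right drawer (at -y of the chest) is out, in m: 0 is fully home, it can be out to 0.11; it slides along the chest's x, stays where it is left, and needs about 2 to 4 N to push in
- drawer_right_face (a point): middle of the right drawer's wooden front, on its outer face, 36 mm above the counter, moving with the drawer. x axis points into the chest (the way to push), z up. The front is 12 mm thick (the inner 4 mm pale plywood, not to be touched), 140 mm wide, 43 mm high (7 to 50 mm above the counter) and stands 12 mm proud of the chest even when home; a low brass pull 44 mm wide sticks out 10 mm from it, between 11 and 20 mm above the counter, in the middle, so push above it
- nozzle_mid (a point): half-way up the loose steel piping nozzle, a cone 48 mm wide at its foot and 75 mm high, standing on the counter beside the chest: leave alone
- cups_mid (a point): half-way up a loose stack of aluminium pudding cups, 66 mm across and 74 mm high, standing beside the chest: leave alone
- tin_mid (a point): half-way up a loose white lidded jar, 60 mm across and 80 mm high, standing beside the chest: leave alone
Not all that is in view belongs to the job. Leave any green look-alike of the part that bears cups_mid alone.

How it is judged:
By the outcome, as a careful person would: the job done as asked, in the order asked, and still so for the second after the job is handed in, with the robot touching nothing.
It also fails if it takes over 51 s, if anything falls off the work surface, if the arm or the gripper's body presses on something with over 40 N, if the wrist force passes 120 N, or if a joint passes its speed limit or range.

### The arm

A 7-joint arm with a two-finger parallel gripper is mounted at the origin on the work surface. World frame = base frame: x ahead of the robot, y to its left, z up, the work surface at z = 0. Lengths are in m, angles in rad, forces in N, time in s.
With the tool pointing down it reaches from about 0.4 to 0.9 m from the base axis. Payload 5.5 kg.
Tool frame: the origin (TCP) lies at the centre of the arm's flange, where the gripper is bolted on; the fingertips stand 173 mm ahead of it and the grasp point (between the pads) lies 155 mm ahead of it; z points along the fingers, y is the line along which they close (so a half turn about z gives the same grasp; the last joint's range is limited). The gripper opens to 85 mm and grips with 20 to 120 N. Pads are 22 mm wide; open, the fingers measure 114 mm over their backs; the gripper's body (76 mm by 85 mm) begins 54 mm behind the grasp point. The pads swing forward as they close: fully open they stand 13 mm farther back than shut.
Start: joints at [-1.058, 0.501, -0.427, 1.55, 0.221, 1.138, -0.21], TCP at [0.161, 0.63, 0.405] pointing down, gripper open.
Joint ranges: [-2.88, 2.88], [-0.31, 2.03], [-1.54, 1.56], [0.2, 2.42], [-1.41, 4.55], [0.19, 2.02], [-2.57, 2.57]. Speed limits (rad/s): [2.57, 2.57, 3.14, 3.14, 3.14, 3.14, 3.14].

### API

Orientations are given as [roll, pitch, yaw] about the fixed x, y, z axes, in that order (R = Rz(yaw) Ry(pitch) Rx(roll)).
In Python, from cell import get_obs, get_image, camera_info, finish_job gives the robot as it stands.
- The arm moves only by the tool step_arm, never from a script. Its argument "moves" is a list of rows, each an object of numbers: "tx", "ty", "tz": the shift along the tool's x, y, z normalised to -1 to 1, where 1 is 0.3 m; "ax", "ay", "az": the turn, a rotation vector about the tool's x, y, z normalised to -1 to 1, where 1 is 360 degrees; "claw": the gripper command: -1 is shut, 1 is fully open, values between are in proportion. In form: [{"tx": .., "ty": .., "tz": .., "ax": .., "ay": .., "az": .., "claw": ..}, ...]. A call has exactly 10 rows; each row is the pose to reach, as a shift and turn from the pose commanded when the call began, along the tool's axes at that moment, turning the shorter way round; what a row does not reach only later rows make up. A row lasts 1/8 s, in which the tool goes at most 62.5 mm and 10.7 degrees, less where a joint would pass 70% of its speed; a pose out of reach is approached as far as the arm can. A call with a number of a shift or a turn outside -1 to 1 is refused whole. A call with a gripper value outside its range is refused whole. The fingers move at their own pace and stop on an object; the grip force is fixed at half the most. Time passes only in rows, so rows that repeat a pose let the fingers close, or fill a call up. It gives the time, the measured TCP pose, the force, the opening and the grip force at its end, in the units of the state.
- get_obs(): the state, without advancing time (a new reading comes with each control period).
- get_image(name): name is "side" or "top" or "wrist"; returns (picture, depth): 480x640x3 uint8, blue, green, red; 480x640 float32, m along the optical axis (not along the pixel's ray), 0 where there is no reading.
- camera_info(name): a dict with "vertical_fov" (degrees; the focal length in pixels is half the picture's height over the tangent of half this angle, whatever the lens; pixels are square), "cx", "cy" (the principal point, pixels), "k1" (the pictures are not rectified: a ray, as slopes to the right and down, at radius r is drawn at 1 + k1 r^2 times it, then the intrinsics apply), "rvec" (rotation vector, rad) and "tvec" (3), from world to camera coordinates, as OpenCV has them; the wrist camera has in their place "hand_eye" (4x4, takes a point from camera to tool coordinates, whose origin is the TCP and whose axes are the flange's). Camera axes: x right, y down, z forward; pixel columns grow to the right and rows downward; lengths in m; the calibration is good to about 2 mm. A picture is of the moment at which its call begins: read the wrist's pose just before it. camera_info takes no time and is no camera call.
- finish_job(): hands the job in; it is judged then, once.
The state is a dict: "clock": time; "joint_pos": joint angles; "qd": joint speeds; "effort": joint torques, N m; "ee_pos": TCP position; "orientation": TCP orientation; "ft_force": force on the tool from outside, world axes, zero at the start; "wrist_torque": the same for the moment, N m; "width": finger opening in m; "finger_force": force on a finger pad.
Only numpy, scipy, OpenCV 4.12 (cv2) and the standard library are available. Lean on these libraries where they do the work, as an engineer would, in place of code of your own. Each camera call takes 0.05 s, during which the arm holds its last target. There are 200 camera calls.

## Working session

There is one attempt and no reset: what is moved stays moved. The work goes in short steps, Python scripts to look and compute and a tool call to move; the robot and the scene stay as the last step left them, time stands still between calls to the robot, and variables do not carry over. Pictures are saved under pics/ and viewed, at most 10 in all, crops included, and the job is handed in when it is done.

Besides the shell and the picture viewer there is one more tool, called after "Request:" as name([rows], argument=value, ...), one row to a line, values as JSON. step_arm: Moves the arm, as the interface text tells. Its arguments: {"type":"object","properties":{"moves":{"type":"array","items":{"type":"object","properties":{"tx":{"type":"number","minimum":-1,"maximum":1},"ty":{"type":"number","minimum":-1,"maximum":1},"tz":{"type":"number","minimum":-1,"maximum":1},"ax":{"type":"number","minimum":-1,"maximum":1},"ay":{"type":"number","minimum":-1,"maximum":1},"az":{"type":"number","minimum":-1,"maximum":1},"claw":{"type":"number"}}}}},"required":["moves"]}

```bash
mkdir -p pics; cat > h.py <<'E'
import numpy as np, cv2
from cell import *
from scipy.spatial.transform import Rotation as Ro
def shot(n):
    o=get_obs(); im,d=get_image(n); return o,im,d
def K(c): 
    f=240/np.tan(np.radians(c['vertical_fov'])/2); return f
def cloud(n,o,d):
    c=camera_info(n); f=K(c); v,u=np.mgrid[0:480,0:640]
    x=(u-c['cx'])/f; y=(v-c['cy'])/f; xu,yu=x.copy(),y.copy()
    for _ in range(8):
        s=1+c['k1']*(xu**2+yu**2); xu,yu=x/s,y/s
    P=np.dstack([xu*d,yu*d,d])
    if n=='wrist':
        H=np.array(c['hand_eye']); P=P@H[:3,:3].T+H[:3,3]
        R=Ro.from_euler('xyz',o['orientation']).as_matrix(); P=P@R.T+np.array(o['ee_pos'])
    else:
        R=Ro.from_rotvec(np.ravel(c['rvec'])).as_matrix(); P=(P-np.ravel(c['tvec']))@R
    P[d==0]=np.nan
    return P
E
python3 - <<'E'
from h import *
for n in ['top','side']:
    o,im,d=shot(n); cv2.imwrite(f'pics/{n}0.png',im); np.save(f'pics/{n}0.npy',cloud(n,o,d))
print(o)
for n in ['top','side','wrist']:print(camera_info(n))
E
```

```text
{'clock': 0.05, 'joint_pos': array([-1.05781145,  0.50180432, -0.42679927,  1.55140585,  0.22081329,
        1.13829788, -0.21029031]), 'qd': array([ 0.00049112, -0.00055607, -0.00148296, -0.00117848,  0.00128229,
       -0.00076684,  0.00159757]), 'effort': array([-9.31528048e-03, -5.71300614e+01, -5.84374040e+00, -2.82024944e+01,
        1.08046259e-02,  6.17631842e-03,  1.57269602e-05]), 'ee_pos': array([0.16064569, 0.62948389, 0.40370542]), 'orientation': array([-3.13973611e+00, -5.22237265e-05,  2.89187614e+00]), 'ft_force': array([ 0.24839121, -0.08290418, -0.79779151]), 'wrist_torque': array([ 0.05981181, -0.03803237, -0.00533521]), 'finger_force': 0.0, 'width': 0.0855342415199524}
{'vertical_fov': 45.35002025161768, 'cx': 318.31089441421267, 'cy': 235.99456817353476, 'k1': -0.11341108761072255, 'rvec': array([ 2.21934553, -2.16994565,  0.03694545]), 'tvec': array([-0.04039678,  0.57532285,  1.27412714])}
{'vertical_fov': 44.05571907776554, 'cx': 316.14602087084256, 'cy': 247.61300094622248, 'k1': -0.01631368836289068, 'rvec': array([ 0.36644462, -2.80005069,  1.14111392]), 'tvec': array([0.55237254, 0.18640289, 1.02738951])}
{'vertical_fov': 64.28495015350802, 'cx': 321.5333430303595, 'cy': 239.42044632946354, 'k1': 0.011176518320031515, 'hand_eye': array([[-1.01602748e-04, -9.66067332e-01, -2.58290340e-01,
         6.50987224e-02],
       [ 9.99999995e-01, -9.85063658e-05, -2.49291768e-05,
        -2.49026863e-04],
       [-1.35997935e-06, -2.58290341e-01,  9.66067337e-01,
         3.07189909e-02],
       [ 0.00000000e+00,  0.00000000e+00,  0.00000000e+00,
         1.00000000e+00]])}
```

View pics/top0.png

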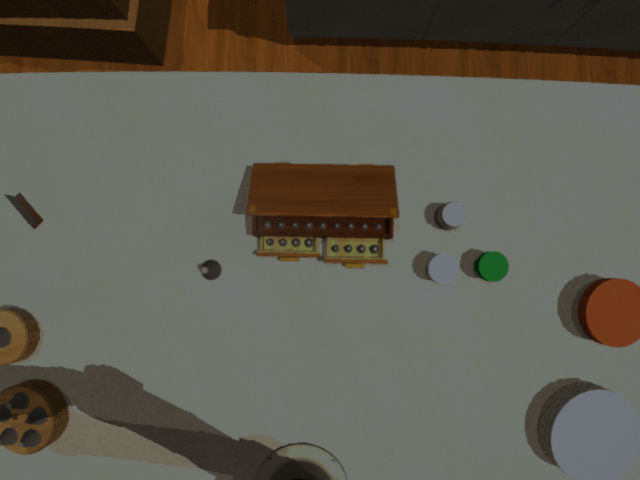

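View pics/side0.png

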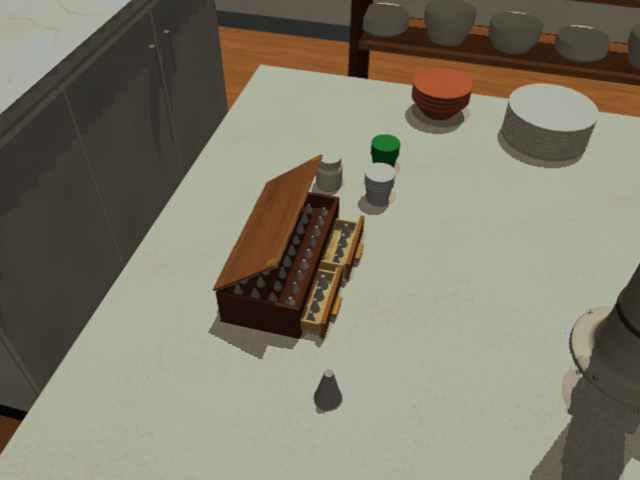

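The top view shows the chest at (322,200), with the lid's free edge at row ~215. The left drawer front is at (288,255) and the right one at (355,262). The nozzle is at (210,270), the grey cups at (443,268), the jar at (452,215) and the green decoy at (492,266). The side view agrees. Next I'll measure them.

```bash
python3 - <<'E'
from h import *
T=np.load('pics/top0.npy');S=np.load('pics/side0.npy')
np.set_printoptions(precision=4,suppress=True)
for n,(u,v) in dict(nozz=(206,268),cups=(443,268),jar=(452,213),green=(492,266),lidL=(265,200),lidR=(380,200),lidM=(322,200),lidtopM=(322,175),fl=(300,254),fr=(340,261)).items(): print(n,T[v,u])
for n,(u,v) in dict(lidA=(275,215),lidB=(250,260),lidC=(300,180),noz=(328,390),cups=(378,185)).items(): print('S',n,S[v,u])
# lid plane from both
for nm,C in (('T',T),('S',S)):
    for q in [1]:
        if nm=='T': P=C[172:205,262:385].reshape(-1,3)
        else:
            m=np.zeros((480,640),np.uint8); cv2.fillPoly(m,[np.array([[228,278],[268,264],[312,170],[272,192]])],1); P=C[m>0]
        P=P[np.isfinite(P).all(1)]; c=np.median(P,0); 
        for _ in range(4):
            U=np.linalg.svd(P-P.mean(0),full_matrices=False)[2]; n=U[2]*np.sign(U[2][2]); e=abs((P-P.mean(0))@n); P=P[e<.006]
        print(nm,P.mean(0),n,len(P),'tilt',np.arccos(n[2]),'yaw',np.arctan2(n[1],n[0]))
# front faces: points w/ z 0.04..0.055 in top near the drawers
for nm,C in (('T',T),('S',S)):
    F=C.reshape(-1,3); F=F[np.isfinite(F).all(1)]
    B=F[(F[:,0]>.4)&(F[:,0]<.75)&(F[:,1]>-.25)&(F[:,1]<.25)&(F[:,2]>.02)&(F[:,2]<.06)]
    for y in np.arange(-.2,.24,.02):
        b=B[abs(B[:,1]-y)<.01]
        if len(b): print(nm,round(y,2),'minx',np.percentile(b[:,0],[0,2,10]),b[:,2].max())
    hi=F[(F[:,2]>.1)&(F[:,0]>.4)&(F[:,0]<.9)&(abs(F[:,1])<.3)]
    print(nm,'lid range',hi.min(0),hi.max(0), hi[hi[:,2].argmax()])
E
```

```text
nozz [0.4995 0.2108 0.0739]
cups [ 0.511  -0.2954  0.0756]
jar [ 0.6289 -0.3129  0.0771]
green [ 0.5173 -0.4028  0.071 ]
lidL [0.6392 0.0789 0.1593]
lidR [ 0.6444 -0.1503  0.1571]
lidM [ 0.642  -0.0346  0.1551]
lidtopM [ 0.6986 -0.0332  0.1132]
fl [0.5345 0.0111 0.0482]
fr [ 0.5212 -0.0761  0.0513]
S lidA [ 0.6579 -0.0357  0.1414]
S lidB [0.6673 0.0747 0.1342]
S lidC [ 0.6338 -0.1166  0.1635]
S noz [0.4914 0.2298 0.0452]
S cups [ 0.5066 -0.2647  0.0604]
T [ 0.6692 -0.0361  0.1341] [0.6301 0.0028 0.7765] 4041 tilt 0.6816405346726622 yaw 0.004416029095604045
S [ 0.6566 -0.0048  0.1437] [0.6297 0.0009 0.7769] 2932 tilt 0.6811356805277717 yaw 0.0014814737102594262
T -0.18 minx [0.5211 0.5213 0.5266] 0.05981911370364087
T -0.16 minx [0.5207 0.5209 0.5252] 0.05977245010587539
T -0.14 minx [0.5135 0.5204 0.5228] 0.059598794757807855
T -0.12 minx [0.5109 0.5132 0.5213] 0.05982168266449994
T -0.1 minx [0.5105 0.511  0.5197] 0.05996019788341101
T -0.08 minx [0.5104 0.5191 0.5233] 0.059656855078631985
T -0.06 minx [0.5206 0.5208 0.525 ] 0.05994653721275737
T -0.04 minx [0.5204 0.522  0.5293] 0.
[... 984 characters left out ...]
40422
S -0.06 minx [0.5162 0.5164 0.5187] 0.05989467510708412
S -0.04 minx [0.5163 0.5166 0.5205] 0.059665226074828666
S -0.02 minx [0.5273 0.5278 0.5324] 0.05992932917135324
S -0.0 minx [0.5272 0.5277 0.5308] 0.05985275074104793
S 0.02 minx [0.5175 0.5252 0.5293] 0.059920096925750684
S 0.04 minx [0.5179 0.527  0.5299] 0.05993629206554434
S 0.06 minx [0.5172 0.5274 0.5341] 0.05992326476279201
S 0.08 minx [0.5269 0.5275 0.5326] 0.05991719797038024
S 0.1 minx [0.5268 0.5273 0.5278] 0.059785569692980225
S 0.12 minx [0.5282 0.5713 0.5832] 0.05998368435218648
S 0.22 minx [0.4761 0.477  0.4792] 0.059827659371949844
S lid range [ 0.6062 -0.1857  0.1   ] [0.7131 0.118  0.1848] [0.6079 0.0153 0.1848]
```

```bash
python3 - <<'E'
import cv2
a=cv2.imread('pics/top0.png')[150:290,190:520]; a=cv2.resize(a,None,fx=2.4,fy=2.4,interpolation=2)
cv2.imwrite('pics/topc.png',cv2.convertScaleAbs(a,alpha=1.6))
E
```

```text
(no output)
```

View pics/topc.png

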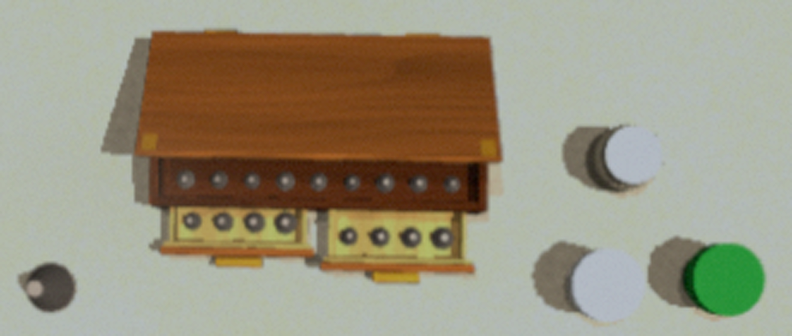

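White top (443,268) is the wider one, so it is the cups; (452,213) is the jar. Neither is touched, and neither is the green stack at (492,266).

Chest measurements:
- **Position:** yaw ≈ 0, centre ≈ (0.646, -0.035), hinge x ≈ 0.721.
- **Lid:** tilt 0.68 rad.
- **Drawer faces:** left x ≈ 0.528, right x ≈ 0.518; home is ≈ 0.559.

The heights agree with the text. I'll do the lid first, with the claw shut.

Request:
step_arm([
  {"tx": -0.06, "ty": -0.05, "az": -0.01, "claw": -1},
  {"tx": -0.15, "ty": -0.13, "az": -0.02, "claw": -1},
  {"tx": -0.26, "ty": -0.22, "az": -0.03, "claw": -1},
  {"tx": -0.38, "ty": -0.32, "az": -0.0398, "claw": -1},
  {"tx": -0.5, "ty": -0.42, "az": -0.0398, "claw": -1},
  {"tx": -0.62, "ty": -0.52, "az": -0.0398, "claw": -1},
  {"tx": -0.74, "ty": -0.62, "az": -0.0398, "claw": -1},
  {"tx": -0.82, "ty": -0.69, "az": -0.0398, "claw": -1},
  {"tx": -0.877, "ty": -0.74, "az": -0.0398, "claw": -1},
  {"tx": -0.877, "ty": -0.74, "az": -0.0398, "claw": -1},
])

```text
$.moves[0]: bad value
```

Request:
step_arm([
  {"tx": -0.06, "ty": -0.05, "tz": 0, "ax": 0, "ay": 0, "az": -0.01, "claw": -1},
  {"tx": -0.15, "ty": -0.13, "tz": 0, "ax": 0, "ay": 0, "az": -0.02, "claw": -1},
  {"tx": -0.26, "ty": -0.22, "tz": 0, "ax": 0, "ay": 0, "az": -0.03, "claw": -1},
  {"tx": -0.38, "ty": -0.32, "tz": 0, "ax": 0, "ay": 0, "az": -0.0398, "claw": -1},
  {"tx": -0.5, "ty": -0.42, "tz": 0, "ax": 0, "ay": 0, "az": -0.0398, "claw": -1},
  {"tx": -0.62, "ty": -0.52, "tz": 0, "ax": 0, "ay": 0, "az": -0.0398, "claw": -1},
  {"tx": -0.74, "ty": -0.62, "tz": 0, "ax": 0, "ay": 0, "az": -0.0398, "claw": -1},
  {"tx": -0.82, "ty": -0.69, "tz": 0, "ax": 0, "ay": 0, "az": -0.0398, "claw": -1},
  {"tx": -0.877, "ty": -0.74, "tz": 0, "ax": 0, "ay": 0, "az": -0.0398, "claw": -1},
  {"tx": -0.877, "ty": -0.74, "tz": 0, "ax": 0, "ay": 0, "az": -0.0398, "claw": -1},
])

```text
clock: 1.35
ee_pos: [0.3618, 0.348, 0.4044]
orientation: [-3.14, -0.0, 3.138]
ft_force: [-0.6, 1.2, -0.1]
width: -0.0003
finger_force: 0.0
```

Request:
step_arm([
  {"tx": -0.04, "ty": -0.05, "tz": 0, "ax": 0, "ay": 0, "az": 0, "claw": -1},
  {"tx": -0.12, "ty": -0.17, "tz": 0, "ax": 0, "ay": 0, "az": 0, "claw": -1},
  {"tx": -0.21, "ty": -0.3, "tz": 0, "ax": 0, "ay": 0, "az": 0, "claw": -1},
  {"tx": -0.31, "ty": -0.44, "tz": 0, "ax": 0, "ay": 0, "az": 0, "claw": -1},
  {"tx": -0.41, "ty": -0.58, "tz": 0, "ax": 0, "ay": 0, "az": 0, "claw": -1},
  {"tx": -0.5, "ty": -0.72, "tz": 0, "ax": 0, "ay": 0, "az": 0, "claw": -1},
  {"tx": -0.58, "ty": -0.83, "tz": 0, "ax": 0, "ay": 0, "az": 0, "claw": -1},
  {"tx": -0.65, "ty": -0.92, "tz": 0, "ax": 0, "ay": 0, "az": 0, "claw": -1},
  {"tx": -0.69, "ty": -0.98, "tz": 0, "ax": 0, "ay": 0, "az": 0, "claw": -1},
  {"tx": -0.7, "ty": -1, "tz": 0, "ax": 0, "ay": 0, "az": 0, "claw": -1},
])

```text
clock: 2.6
ee_pos: [0.5711, 0.0497, 0.4043]
orientation: [3.141, -0.001, 3.142]
ft_force: [-0.6, 0.2, -0.3]
width: -0.0003
finger_force: 0.0
```

Request:
step_arm([
  {"tx": -0.03, "ty": -0.04, "tz": 0, "ax": 0, "ay": 0, "az": 0, "claw": -1},
  {"tx": -0.08, "ty": -0.11, "tz": 0, "ax": 0, "ay": 0, "az": 0, "claw": -1},
  {"tx": -0.14, "ty": -0.18, "tz": 0, "ax": 0, "ay": 0, "az": 0, "claw": -1},
  {"tx": -0.18, "ty": -0.25, "tz": 0, "ax": 0, "ay": 0, "az": 0, "claw": -1},
  {"tx": -0.21, "ty": -0.283, "tz": 0.02, "ax": 0, "ay": 0, "az": 0, "claw": -1},
  {"tx": -0.21, "ty": -0.283, "tz": 0.05, "ax": 0, "ay": 0, "az": 0, "claw": -1},
  {"tx": -0.21, "ty": -0.283, "tz": 0.08, "ax": 0, "ay": 0, "az": 0, "claw": -1},
  {"tx": -0.21, "ty": -0.283, "tz": 0.1, "ax": 0, "ay": 0, "az": 0, "claw": -1},
  {"tx": -0.21, "ty": -0.283, "tz": 0.1, "ax": 0, "ay": 0, "az": 0, "claw": -1},
  {"tx": -0.21, "ty": -0.283, "tz": 0.1, "ax": 0, "ay": 0, "az": 0, "claw": -1},
])

```text
clock: 3.85
ee_pos: [0.6339, -0.0348, 0.375]
orientation: [3.142, 0.0, -3.141]
ft_force: [-0.3, -0.5, -0.1]
width: 0.0002
finger_force: 0.0
```

```bash
python3 - <<'E'
from h import *
o,im,d=shot('side'); cv2.imwrite('pics/s1.png',im[80:400,150:550].repeat(2,0)[:600].repeat(2,1)); C=cloud('side',o,d)
print(o['ee_pos'],o['ft_force'])
F=C.reshape(-1,3); F=F[np.isfinite(F).all(1)]
for z in np.arange(.17,.3,.01):
    b=F[(abs(F[:,2]-z)<.005)&(F[:,0]>.6)&(F[:,0]<.68)&(abs(F[:,1]+.035)<.06)]
    if len(b): print(round(z,3),len(b),b.min(0),b.max(0))
E
```

```text
[ 0.63388386 -0.0347872   0.37500737] [-0.31376671 -0.54355253 -0.08056051]
0.17 276 [ 0.60666802 -0.09457133  0.16504811] [0.63257538 0.02465645 0.17497204]
0.18 270 [ 0.60617144 -0.09490701  0.17503923] [0.61971699 0.02418812 0.18376105]
0.2 11 [ 0.62356039 -0.03354502  0.20037692] [ 0.64186998 -0.02608656  0.20475608]
0.21 51 [ 0.62280653 -0.04025331  0.2055835 ] [ 0.64565247 -0.01835092  0.21431865]
0.22 72 [ 0.62215959 -0.04153915  0.21503757] [ 0.64459853 -0.0181305   0.22451838]
0.23 53 [ 0.6225668  -0.04095731  0.22501519] [ 0.64338532 -0.01695475  0.23475068]
0.24 17 [ 0.62234954 -0.04557504  0.23577424] [ 0.63735144 -0.02062636  0.24497606]
0.25 82 [ 0.62033987 -0.07097923  0.24571344] [0.64517355 0.00115958 0.25438838]
0.26 57 [ 0.61972981 -0.07714312  0.25503208] [0.64648016 0.01107114 0.26478953]
0.27 121 [ 0.61634619 -0.08652827  0.26502886] [0.65153755 0.01775732 0.27488672]
0.28 106 [ 0.61647164 -0.08424027  0.27503331] [0.65030829 0.02376406 0.28498795]
0.29 126 [ 0.61477589 -0.05357062  0.28533741] [0.65255257 0.02493291 0.29496944]
```

View pics/s1.png

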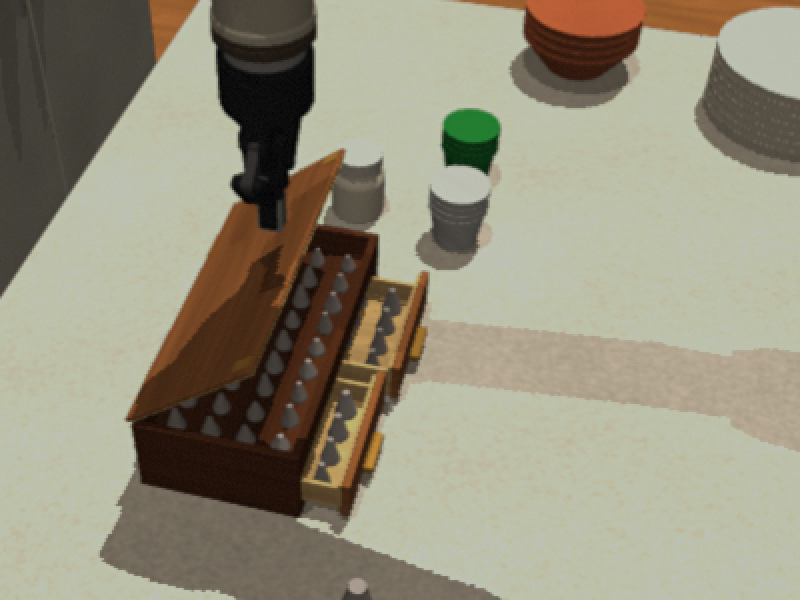

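The tips are at z ≈ 0.200, about 30 mm above the lid, and centred in y. I'll press down along the arc.

Request:
step_arm([
  {"tx": 0, "ty": 0, "tz": 0.03, "ax": 0, "ay": 0, "az": 0, "claw": -1},
  {"tx": 0, "ty": 0, "tz": 0.06, "ax": 0, "ay": 0, "az": 0, "claw": -1},
  {"tx": 0, "ty": 0, "tz": 0.075, "ax": 0, "ay": 0, "az": 0, "claw": -1},
  {"tx": 0, "ty": 0, "tz": 0.09, "ax": 0, "ay": 0, "az": 0, "claw": -1},
  {"tx": 0.005, "ty": 0, "tz": 0.1, "ax": 0, "ay": 0, "az": 0, "claw": -1},
  {"tx": 0.01, "ty": 0, "tz": 0.11, "ax": 0, "ay": 0, "az": 0, "claw": -1},
  {"tx": 0.016, "ty": 0, "tz": 0.12, "ax": 0, "ay": 0, "az": 0, "claw": -1},
  {"tx": 0.022, "ty": 0, "tz": 0.13, "ax": 0, "ay": 0, "az": 0, "claw": -1},
  {"tx": 0.028, "ty": 0, "tz": 0.14, "ax": 0, "ay": 0, "az": 0, "claw": -1},
  {"tx": 0.034, "ty": 0, "tz": 0.15, "ax": 0, "ay": 0, "az": 0, "claw": -1},
])

```text
clock: 5.15
ee_pos: [0.6235, -0.0351, 0.3295]
orientation: [3.142, -0.0, -3.141]
ft_force: [-0.7, 0.3, 1.7]
width: 0.0002
finger_force: 0.8
```

Request:
step_arm([
  {"tx": 0.006, "ty": 0, "tz": 0.013, "ax": 0, "ay": 0, "az": 0, "claw": -1},
  {"tx": 0.012, "ty": 0, "tz": 0.027, "ax": 0, "ay": 0, "az": 0, "claw": -1},
  {"tx": 0.018, "ty": 0, "tz": 0.04, "ax": 0, "ay": 0, "az": 0, "claw": -1},
  {"tx": 0.024, "ty": 0, "tz": 0.053, "ax": 0, "ay": 0, "az": 0, "claw": -1},
  {"tx": 0.03, "ty": 0, "tz": 0.067, "ax": 0, "ay": 0, "az": 0, "claw": -1},
  {"tx": 0.035, "ty": 0, "tz": 0.08, "ax": 0, "ay": 0, "az": 0, "claw": -1},
  {"tx": 0.04, "ty": 0, "tz": 0.093, "ax": 0, "ay": 0, "az": 0, "claw": -1},
  {"tx": 0.045, "ty": 0, "tz": 0.107, "ax": 0, "ay": 0, "az": 0, "claw": -1},
  {"tx": 0.049, "ty": 0, "tz": 0.12, "ax": 0, "ay": 0, "az": 0, "claw": -1},
  {"tx": 0.053, "ty": 0, "tz": 0.133, "ax": 0, "ay": 0, "az": 0, "claw": -1},
])

```text
clock: 6.4
ee_pos: [0.6076, -0.0351, 0.2895]
orientation: [-3.142, -0.0, -3.141]
ft_force: [-0.7, -0.7, 2.0]
width: -0.0001
finger_force: 0.7
```

Request:
step_arm([
  {"tx": 0.003, "ty": 0, "tz": 0.012, "ax": 0, "ay": 0, "az": 0, "claw": -1},
  {"tx": 0.006, "ty": 0, "tz": 0.023, "ax": 0, "ay": 0, "az": 0, "claw": -1},
  {"tx": 0.009, "ty": 0, "tz": 0.033, "ax": 0, "ay": 0, "az": 0, "claw": -1},
  {"tx": 0.012, "ty": 0, "tz": 0.042, "ax": 0, "ay": 0, "az": 0, "claw": -1},
  {"tx": 0.014, "ty": 0, "tz": 0.05, "ax": 0, "ay": 0, "az": 0, "claw": -1},
  {"tx": 0.016, "ty": 0, "tz": 0.057, "ax": 0, "ay": 0, "az": 0, "claw": -1},
  {"tx": 0.018, "ty": 0, "tz": 0.063, "ax": 0, "ay": 0, "az": 0, "claw": -1},
  {"tx": 0.019, "ty": 0, "tz": 0.067, "ax": 0, "ay": 0, "az": 0, "claw": -1},
  {"tx": 0.02, "ty": 0, "tz": 0.071, "ax": 0, "ay": 0, "az": 0, "claw": -1},
  {"tx": 0.02, "ty": 0, "tz": 0.074, "ax": 0, "ay": 0, "az": 0, "claw": -1},
])

```text
clock: 7.65
ee_pos: [0.6017, -0.0351, 0.2675]
orientation: [3.142, -0.0, -3.141]
ft_force: [0.7, 0.6, 0.8]
width: 0.0003
finger_force: 0.6
```

Request:
step_arm([
  {"tx": 0, "ty": 0, "tz": 0.002, "ax": 0, "ay": 0, "az": 0, "claw": -1},
  {"tx": 0, "ty": 0, "tz": 0.004, "ax": 0, "ay": 0, "az": 0, "claw": -1},
  {"tx": 0, "ty": 0, "tz": 0.006, "ax": 0, "ay": 0, "az": 0, "claw": -1},
  {"tx": 0, "ty": 0, "tz": 0.008, "ax": 0, "ay": 0, "az": 0, "claw": -1},
  {"tx": 0, "ty": 0, "tz": 0.01, "ax": 0, "ay": 0, "az": 0, "claw": -1},
  {"tx": 0, "ty": 0, "tz": 0.012, "ax": 0, "ay": 0, "az": 0, "claw": -1},
  {"tx": 0, "ty": 0, "tz": 0.012, "ax": 0, "ay": 0, "az": 0, "claw": -1},
  {"tx": 0, "ty": 0, "tz": 0.012, "ax": 0, "ay": 0, "az": 0, "claw": -1},
  {"tx": 0, "ty": 0, "tz": 0.012, "ax": 0, "ay": 0, "az": 0, "claw": -1},
  {"tx": 0, "ty": 0, "tz": 0.012, "ax": 0, "ay": 0, "az": 0, "claw": -1},
])

```text
clock: 8.9
ee_pos: [0.6018, -0.0352, 0.264]
orientation: [-3.142, 0.0, -3.141]
ft_force: [-0.0, 0.1, 0.1]
width: -0.0
finger_force: 0.0
```

Request:
step_arm([
  {"tx": 0, "ty": 0, "tz": 0.002, "ax": 0, "ay": 0, "az": 0, "claw": -1},
  {"tx": 0, "ty": 0, "tz": 0.004, "ax": 0, "ay": 0, "az": 0, "claw": -1},
  {"tx": 0, "ty": 0, "tz": 0.006, "ax": 0, "ay": 0, "az": 0, "claw": -1},
  {"tx": 0, "ty": 0, "tz": 0.008, "ax": 0, "ay": 0, "az": 0, "claw": -1},
  {"tx": 0, "ty": 0, "tz": 0.01, "ax": 0, "ay": 0, "az": 0, "claw": -1},
  {"tx": 0, "ty": 0, "tz": 0.01, "ax": 0, "ay": 0, "az": 0, "claw": -1},
  {"tx": 0, "ty": 0, "tz": 0.01, "ax": 0, "ay": 0, "az": 0, "claw": -1},
  {"tx": 0, "ty": 0, "tz": 0.01, "ax": 0, "ay": 0, "az": 0, "claw": -1},
  {"tx": 0, "ty": 0, "tz": 0.01, "ax": 0, "ay": 0, "az": 0, "claw": -1},
  {"tx": 0, "ty": 0, "tz": 0.01, "ax": 0, "ay": 0, "az": 0, "claw": -1},
])

```text
clock: 10.15
ee_pos: [0.6018, -0.0351, 0.2634]
orientation: [-3.141, 0.0, -3.141]
ft_force: [-7.3, -0.2, 17.0]
width: -0.0003
finger_force: 8.9
```

Lid is seated: it stops at tip z ≈ 0.090 with 17 N. I'll retreat up and back, then go to the right drawer.

Request:
step_arm([
  {"tx": 0, "ty": 0, "tz": -0.03, "ax": 0, "ay": 0, "az": 0, "claw": -1},
  {"tx": 0, "ty": 0, "tz": -0.1, "ax": 0, "ay": 0, "az": 0, "claw": -1},
  {"tx": 0, "ty": 0, "tz": -0.18, "ax": 0, "ay": 0, "az": 0, "claw": -1},
  {"tx": 0.06, "ty": -0.03, "tz": -0.2, "ax": 0, "ay": 0, "az": 0, "claw": -1},
  {"tx": 0.15, "ty": -0.09, "tz": -0.2, "ax": 0, "ay": 0, "az": 0, "claw": -1},
  {"tx": 0.25, "ty": -0.16, "tz": -0.2, "ax": 0, "ay": 0, "az": 0, "claw": -1},
  {"tx": 0.34, "ty": -0.21, "tz": -0.2, "ax": 0, "ay": 0, "az": 0, "claw": -1},
  {"tx": 0.41, "ty": -0.24, "tz": -0.2, "ax": 0, "ay": 0, "az": 0, "claw": -1},
  {"tx": 0.44, "ty": -0.25, "tz": -0.2, "ax": 0, "ay": 0, "az": 0, "claw": -1},
  {"tx": 0.44, "ty": -0.25, "tz": -0.2, "ax": 0, "ay": 0, "az": 0, "claw": -1},
])

```text
clock: 11.4
ee_pos: [0.4698, -0.1102, 0.3212]
orientation: [3.142, 0.001, 3.141]
ft_force: [0.8, -0.1, -0.8]
width: 0.0
finger_force: 0.0
```

```bash
python3 - <<'E'
from h import *
o,im,d=shot('side'); cv2.imwrite('pics/s2.png',im[80:400,150:550].repeat(2,0)[:600].repeat(2,1)); C=cloud('side',o,d)
print(o['ee_pos'],o['ft_force'])
F=C.reshape(-1,3); F=F[np.isfinite(F).all(1)]
b=F[(F[:,0]>.57)&(F[:,0]<.72)&(F[:,1]>-.18)&(F[:,1]<.11)&(F[:,2]>.06)&(F[:,2]<.15)]
for x in np.arange(.58,.72,.02): q=b[abs(b[:,0]-x)<.01]; print(round(x,2),len(q),np.median(q[:,2]))
# drawers: points at z .04-.048 
for lo,hi in((-.17,-.13),(-.09,-.05),(-.02,.01),(.07,.1)):
    q=F[(F[:,2]>.025)&(F[:,2]<.045)&(F[:,1]>lo)&(F[:,1]<hi)&(F[:,0]>.5)&(F[:,0]<.56)]; print(lo,len(q),np.percentile(q[:,0],[5,50]))
E
```

```text
[ 0.46979257 -0.11018958  0.32117542] [ 0.81254848 -0.13481408 -0.78900586]
0.58 1587 0.08859469003958305
0.6 1220 0.08910724546828236
0.62 1204 0.08923582078661893
0.64 1195 0.08913903116690254
0.66 1186 0.08927242434476693
0.68 1170 0.08920374444114872
0.7 1164 0.08931497842337116
0.72 578 0.08928167264616448
-0.17 140 [0.51663281 0.54429126]
-0.09 96 [0.51631115 0.54540319]
-0.02 87 [0.52755071 0.54938665]
0.07 76 [0.52729786 0.5502188 ]
```

View pics/s2.png

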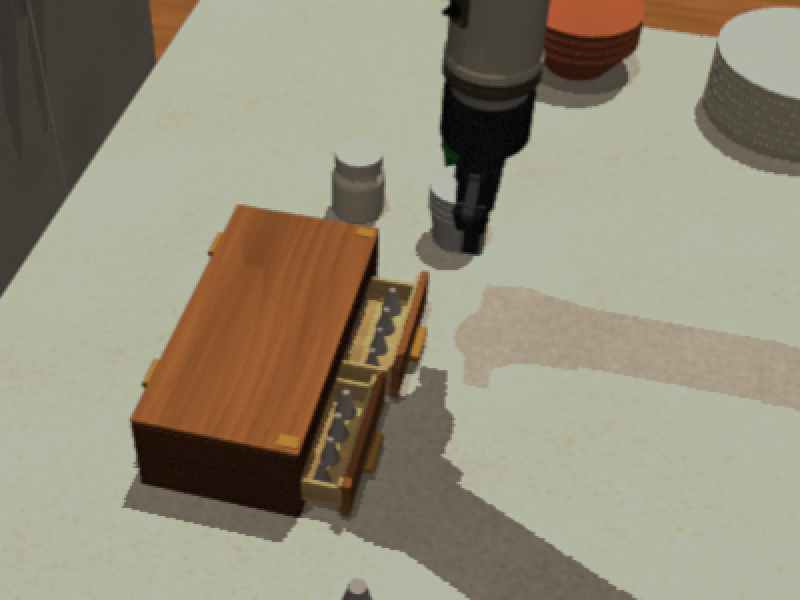

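The lid is flat (z ≈ 0.089 all over). Both drawers are still out, with the right front at (410,335) in the crop. I'll descend in front of the right drawer.

Request:
step_arm([
  {"tx": 0, "ty": 0, "tz": 0.04, "ax": 0, "ay": 0, "az": 0, "claw": -1},
  {"tx": 0, "ty": 0, "tz": 0.11, "ax": 0, "ay": 0, "az": 0, "claw": -1},
  {"tx": 0, "ty": 0, "tz": 0.19, "ax": 0, "ay": 0, "az": 0, "claw": -1},
  {"tx": 0, "ty": 0, "tz": 0.27, "ax": 0, "ay": 0, "az": 0, "claw": -1},
  {"tx": 0, "ty": 0, "tz": 0.33, "ax": 0, "ay": 0, "az": 0, "claw": -1},
  {"tx": 0, "ty": 0, "tz": 0.365, "ax": 0, "ay": 0, "az": 0, "claw": -1},
  {"tx": 0, "ty": 0, "tz": 0.376, "ax": 0, "ay": 0, "az": 0, "claw": -1},
  {"tx": -0.02, "ty": 0, "tz": 0.376, "ax": 0, "ay": 0, "az": 0, "claw": -1},
  {"tx": -0.05, "ty": 0, "tz": 0.376, "ax": 0, "ay": 0, "az": 0, "claw": -1},
  {"tx": -0.08, "ty": 0, "tz": 0.376, "ax": 0, "ay": 0, "az": 0, "claw": -1},
])

```text
clock: 12.7
ee_pos: [0.495, -0.1103, 0.2089]
orientation: [-3.141, 0.002, -3.141]
ft_force: [0.3, -1.0, 0.7]
width: -0.0002
finger_force: 0.0
```

Request:
step_arm([
  {"tx": -0.012, "ty": 0, "tz": 0, "ax": 0, "ay": 0, "az": 0, "claw": -1},
  {"tx": -0.024, "ty": 0, "tz": 0, "ax": 0, "ay": 0, "az": 0, "claw": -1},
  {"tx": -0.036, "ty": 0, "tz": 0, "ax": 0, "ay": 0, "az": 0, "claw": -1},
  {"tx": -0.048, "ty": 0, "tz": 0, "ax": 0, "ay": 0, "az": 0, "claw": -1},
  {"tx": -0.06, "ty": 0, "tz": 0, "ax": 0, "ay": 0, "az": 0, "claw": -1},
  {"tx": -0.074, "ty": 0, "tz": 0, "ax": 0, "ay": 0, "az": 0, "claw": -1},
  {"tx": -0.088, "ty": 0, "tz": 0, "ax": 0, "ay": 0, "az": 0, "claw": -1},
  {"tx": -0.1, "ty": 0, "tz": 0, "ax": 0, "ay": 0, "az": 0, "claw": -1},
  {"tx": -0.112, "ty": 0, "tz": 0, "ax": 0, "ay": 0, "az": 0, "claw": -1},
  {"tx": -0.124, "ty": 0, "tz": 0, "ax": 0, "ay": 0, "az": 0, "claw": -1},
])

```text
clock: 13.95
ee_pos: [0.5311, -0.1101, 0.2081]
orientation: [3.142, -0.0, -3.141]
ft_force: [-1.7, 0.1, -0.9]
width: -0.0
finger_force: 0.8
```

Request:
step_arm([
  {"tx": -0.008, "ty": 0, "tz": 0, "ax": 0, "ay": 0, "az": 0, "claw": -1},
  {"tx": -0.014, "ty": 0, "tz": 0, "ax": 0, "ay": 0, "az": 0, "claw": -1},
  {"tx": -0.02, "ty": 0, "tz": 0, "ax": 0, "ay": 0, "az": 0, "claw": -1},
  {"tx": -0.024, "ty": 0, "tz": 0, "ax": 0, "ay": 0, "az": 0, "claw": -1},
  {"tx": -0.028, "ty": 0, "tz": 0, "ax": 0, "ay": 0, "az": 0, "claw": -1},
  {"tx": -0.031, "ty": 0, "tz": 0, "ax": 0, "ay": 0, "az": 0, "claw": -1},
  {"tx": -0.034, "ty": 0, "tz": 0, "ax": 0, "ay": 0, "az": 0, "claw": -1},
  {"tx": -0.036, "ty": 0, "tz": 0, "ax": 0, "ay": 0, "az": 0, "claw": -1},
  {"tx": -0.036, "ty": 0, "tz": 0, "ax": 0, "ay": 0, "az": 0, "claw": -1},
  {"tx": -0.036, "ty": 0, "tz": 0, "ax": 0, "ay": 0, "az": 0, "claw": -1},
])

```text
clock: 15.2
ee_pos: [0.5418, -0.1102, 0.2083]
orientation: [-3.142, 0.0, -3.141]
ft_force: [-1.1, 0.5, -1.7]
width: 0.0001
finger_force: 0.6
```

Continue slowly until the force rises.

Request:
step_arm([
  {"tx": -0.003, "ty": 0, "tz": 0, "ax": 0, "ay": 0, "az": 0, "claw": -1},
  {"tx": -0.006, "ty": 0, "tz": 0, "ax": 0, "ay": 0, "az": 0, "claw": -1},
  {"tx": -0.009, "ty": 0, "tz": 0, "ax": 0, "ay": 0, "az": 0, "claw": -1},
  {"tx": -0.012, "ty": 0, "tz": 0, "ax": 0, "ay": 0, "az": 0, "claw": -1},
  {"tx": -0.014, "ty": 0, "tz": 0, "ax": 0, "ay": 0, "az": 0, "claw": -1},
  {"tx": -0.016, "ty": 0, "tz": 0, "ax": 0, "ay": 0, "az": 0, "claw": -1},
  {"tx": -0.018, "ty": 0, "tz": 0, "ax": 0, "ay": 0, "az": 0, "claw": -1},
  {"tx": -0.02, "ty": 0, "tz": 0, "ax": 0, "ay": 0, "az": 0, "claw": -1},
  {"tx": -0.02, "ty": 0, "tz": 0, "ax": 0, "ay": 0, "az": 0, "claw": -1},
  {"tx": -0.02, "ty": 0, "tz": 0, "ax": 0, "ay": 0, "az": 0, "claw": -1},
])

```text
clock: 16.45
ee_pos: [0.5479, -0.1101, 0.2082]
orientation: [-3.142, 0.0, -3.141]
ft_force: [-1.0, -0.2, 0.6]
width: -0.0003
finger_force: 0.5
```

Request:
step_arm([
  {"tx": -0.002, "ty": 0, "tz": 0, "ax": 0, "ay": 0, "az": 0, "claw": -1},
  {"tx": -0.004, "ty": 0, "tz": 0, "ax": 0, "ay": 0, "az": 0, "claw": -1},
  {"tx": -0.006, "ty": 0, "tz": 0, "ax": 0, "ay": 0, "az": 0, "claw": -1},
  {"tx": -0.008, "ty": 0, "tz": 0, "ax": 0, "ay": 0, "az": 0, "claw": -1},
  {"tx": -0.01, "ty": 0, "tz": 0, "ax": 0, "ay": 0, "az": 0, "claw": -1},
  {"tx": -0.01, "ty": 0, "tz": 0, "ax": 0, "ay": 0, "az": 0, "claw": -1},
  {"tx": -0.01, "ty": 0, "tz": 0, "ax": 0, "ay": 0, "az": 0, "claw": -1},
  {"tx": -0.01, "ty": 0, "tz": 0, "ax": 0, "ay": 0, "az": 0, "claw": -1},
  {"tx": -0.01, "ty": 0, "tz": 0, "ax": 0, "ay": 0, "az": 0, "claw": -1},
  {"tx": -0.01, "ty": 0, "tz": 0, "ax": 0, "ay": 0, "az": 0, "claw": -1},
])

```text
clock: 17.7
ee_pos: [0.5491, -0.1103, 0.2078]
orientation: [3.141, -0.005, 3.142]
ft_force: [-7.3, 1.1, 6.0]
width: -0.0
finger_force: 3.8
```

Request:
step_arm([
  {"tx": -0.002, "ty": 0, "tz": 0, "ax": 0, "ay": 0, "az": 0, "claw": -1},
  {"tx": -0.004, "ty": 0, "tz": 0, "ax": 0, "ay": 0, "az": 0, "claw": -1},
  {"tx": -0.006, "ty": 0, "tz": 0, "ax": 0, "ay": 0, "az": 0, "claw": -1},
  {"tx": -0.006, "ty": 0, "tz": 0, "ax": 0, "ay": 0, "az": 0, "claw": -1},
  {"tx": -0.006, "ty": 0, "tz": 0, "ax": 0, "ay": 0, "az": 0, "claw": -1},
  {"tx": -0.006, "ty": 0, "tz": 0, "ax": 0, "ay": 0, "az": 0, "claw": -1},
  {"tx": -0.006, "ty": 0, "tz": 0, "ax": 0, "ay": 0, "az": 0, "claw": -1},
  {"tx": -0.006, "ty": 0, "tz": 0, "ax": 0, "ay": 0, "az": 0, "claw": -1},
  {"tx": -0.006, "ty": 0, "tz": 0, "ax": 0, "ay": 0, "az": 0, "claw": -1},
  {"tx": -0.006, "ty": 0, "tz": 0, "ax": 0, "ay": 0, "az": 0, "claw": -1},
])

```text
clock: 18.95
ee_pos: [0.5497, -0.1103, 0.2075]
orientation: [3.141, -0.008, 3.141]
ft_force: [-10.6, 2.5, 8.8]
width: -0.0
finger_force: 5.7
```

Right drawer is home. I'll back off and slide across in front to the left one.

Request:
step_arm([
  {"tx": 0.04, "ty": 0, "tz": 0, "ax": 0, "ay": 0, "az": 0, "claw": -1},
  {"tx": 0.12, "ty": 0, "tz": 0, "ax": 0, "ay": 0, "az": 0, "claw": -1},
  {"tx": 0.19, "ty": 0, "tz": 0, "ax": 0, "ay": 0, "az": 0, "claw": -1},
  {"tx": 0.21, "ty": 0.04, "tz": 0, "ax": 0, "ay": 0, "az": 0, "claw": -1},
  {"tx": 0.21, "ty": 0.14, "tz": 0, "ax": 0, "ay": 0, "az": 0, "claw": -1},
  {"tx": 0.21, "ty": 0.26, "tz": 0, "ax": 0, "ay": 0, "az": 0, "claw": -1},
  {"tx": 0.21, "ty": 0.38, "tz": 0, "ax": 0, "ay": 0, "az": 0, "claw": -1},
  {"tx": 0.21, "ty": 0.47, "tz": 0, "ax": 0, "ay": 0, "az": 0, "claw": -1},
  {"tx": 0.21, "ty": 0.5, "tz": 0, "ax": 0, "ay": 0, "az": 0, "claw": -1},
  {"tx": 0.21, "ty": 0.5, "tz": 0, "ax": 0, "ay": 0, "az": 0, "claw": -1},
])

```text
clock: 20.2
ee_pos: [0.4899, 0.0404, 0.2083]
orientation: [3.141, 0.001, -3.14]
ft_force: [0.5, -0.6, 0.1]
width: 0.0
finger_force: 0.0
```

Request:
step_arm([
  {"tx": -0.025, "ty": 0, "tz": 0, "ax": 0, "ay": 0, "az": 0, "claw": -1},
  {"tx": -0.05, "ty": 0, "tz": 0, "ax": 0, "ay": 0, "az": 0, "claw": -1},
  {"tx": -0.067, "ty": 0, "tz": 0, "ax": 0, "ay": 0, "az": 0, "claw": -1},
  {"tx": -0.08, "ty": 0, "tz": 0, "ax": 0, "ay": 0, "az": 0, "claw": -1},
  {"tx": -0.092, "ty": 0, "tz": 0, "ax": 0, "ay": 0, "az": 0, "claw": -1},
  {"tx": -0.104, "ty": 0, "tz": 0, "ax": 0, "ay": 0, "az": 0, "claw": -1},
  {"tx": -0.116, "ty": 0, "tz": 0, "ax": 0, "ay": 0, "az": 0, "claw": -1},
  {"tx": -0.128, "ty": 0, "tz": 0, "ax": 0, "ay": 0, "az": 0, "claw": -1},
  {"tx": -0.14, "ty": 0, "tz": 0, "ax": 0, "ay": 0, "az": 0, "claw": -1},
  {"tx": -0.15, "ty": 0, "tz": 0, "ax": 0, "ay": 0, "az": 0, "claw": -1},
])

```text
clock: 21.45
ee_pos: [0.5346, 0.0398, 0.208]
orientation: [-3.142, -0.0, -3.141]
ft_force: [-0.7, -1.0, 0.1]
width: 0.0001
finger_force: 0.8
```

Request:
step_arm([
  {"tx": -0.008, "ty": 0, "tz": 0, "ax": 0, "ay": 0, "az": 0, "claw": -1},
  {"tx": -0.014, "ty": 0, "tz": 0, "ax": 0, "ay": 0, "az": 0, "claw": -1},
  {"tx": -0.02, "ty": 0, "tz": 0, "ax": 0, "ay": 0, "az": 0, "claw": -1},
  {"tx": -0.025, "ty": 0, "tz": 0, "ax": 0, "ay": 0, "az": 0, "claw": -1},
  {"tx": -0.029, "ty": 0, "tz": 0, "ax": 0, "ay": 0, "az": 0, "claw": -1},
  {"tx": -0.033, "ty": 0, "tz": 0, "ax": 0, "ay": 0, "az": 0, "claw": -1},
  {"tx": -0.036, "ty": 0, "tz": 0, "ax": 0, "ay": 0, "az": 0, "claw": -1},
  {"tx": -0.039, "ty": 0, "tz": 0, "ax": 0, "ay": 0, "az": 0, "claw": -1},
  {"tx": -0.042, "ty": 0, "tz": 0, "ax": 0, "ay": 0, "az": 0, "claw": -1},
  {"tx": -0.044, "ty": 0, "tz": 0, "ax": 0, "ay": 0, "az": 0, "claw": -1},
])

```text
clock: 22.7
ee_pos: [0.5478, 0.0399, 0.2082]
orientation: [3.142, 0.0, -3.141]
ft_force: [-1.7, -0.3, -0.1]
width: 0.0001
finger_force: 1.4
```

Request:
step_arm([
  {"tx": -0.002, "ty": 0, "tz": 0, "ax": 0, "ay": 0, "az": 0, "claw": -1},
  {"tx": -0.004, "ty": 0, "tz": 0, "ax": 0, "ay": 0, "az": 0, "claw": -1},
  {"tx": -0.006, "ty": 0, "tz": 0, "ax": 0, "ay": 0, "az": 0, "claw": -1},
  {"tx": -0.008, "ty": 0, "tz": 0, "ax": 0, "ay": 0, "az": 0, "claw": -1},
  {"tx": -0.01, "ty": 0, "tz": 0, "ax": 0, "ay": 0, "az": 0, "claw": -1},
  {"tx": -0.012, "ty": 0, "tz": 0, "ax": 0, "ay": 0, "az": 0, "claw": -1},
  {"tx": -0.014, "ty": 0, "tz": 0, "ax": 0, "ay": 0, "az": 0, "claw": -1},
  {"tx": -0.014, "ty": 0, "tz": 0, "ax": 0, "ay": 0, "az": 0, "claw": -1},
  {"tx": -0.014, "ty": 0, "tz": 0, "ax": 0, "ay": 0, "az": 0, "claw": -1},
  {"tx": -0.014, "ty": 0, "tz": 0, "ax": 0, "ay": 0, "az": 0, "claw": -1},
])

```text
clock: 23.95
ee_pos: [0.5491, 0.0401, 0.2078]
orientation: [-3.141, -0.008, -3.141]
ft_force: [-11.0, -0.2, 8.9]
width: 0.0002
finger_force: 6.1
```

Left drawer is home as well: same stop, 11 N. I'll back off, rise and check.

Request:
step_arm([
  {"tx": 0.04, "ty": 0, "tz": 0, "ax": 0, "ay": 0, "az": 0, "claw": -1},
  {"tx": 0.13, "ty": 0, "tz": 0, "ax": 0, "ay": 0, "az": 0, "claw": -1},
  {"tx": 0.22, "ty": 0, "tz": 0, "ax": 0, "ay": 0, "az": 0, "claw": -1},
  {"tx": 0.28, "ty": 0, "tz": -0.06, "ax": 0, "ay": 0, "az": 0, "claw": -1},
  {"tx": 0.3, "ty": 0, "tz": -0.16, "ax": 0, "ay": 0, "az": 0, "claw": -1},
  {"tx": 0.3, "ty": 0, "tz": -0.28, "ax": 0, "ay": 0, "az": 0, "claw": -1},
  {"tx": 0.3, "ty": 0, "tz": -0.4, "ax": 0, "ay": 0, "az": 0, "claw": -1},
  {"tx": 0.3, "ty": 0, "tz": -0.48, "ax": 0, "ay": 0, "az": 0, "claw": -1},
  {"tx": 0.3, "ty": 0, "tz": -0.5, "ax": 0, "ay": 0, "az": 0, "claw": -1},
  {"tx": 0.3, "ty": 0, "tz": -0.5, "ax": 0, "ay": 0, "az": 0, "claw": -1},
])

```text
clock: 25.2
ee_pos: [0.462, 0.0398, 0.3582]
orientation: [3.141, 0.001, -3.141]
ft_force: [-0.2, -0.3, -0.3]
width: -0.0001
finger_force: 0.0
```

```bash
python3 - <<'E'
from h import *
o,im,d=shot('side'); cv2.imwrite('pics/s3.png',im[80:400,150:550].repeat(2,0)[:600].repeat(2,1)); C=cloud('side',o,d)
print(o['ee_pos'],o['ft_force'])
F=C.reshape(-1,3); F=F[np.isfinite(F).all(1)]
b=F[(F[:,0]>.57)&(F[:,0]<.72)&(F[:,1]>-.18)&(F[:,1]<.11)&(F[:,2]>.06)&(F[:,2]<.15)]
for x in (.58,.64,.7): q=b[abs(b[:,0]-x)<.01]; print(x,len(q),np.median(q[:,2]))
for lo,hi in((-.17,-.13),(-.09,-.05),(-.02,.01),(.07,.1)):
    q=F[(F[:,2]>.025)&(F[:,2]<.055)&(F[:,1]>lo)&(F[:,1]<hi)&(F[:,0]>.5)&(F[:,0]<.58)]; print(lo,len(q),np.percentile(q[:,0],[0,5,50]))
E
```

```text
[0.46201136 0.03983048 0.3581656 ] [-0.23768375 -0.27031341 -0.29776243]
0.58 1574 0.08856644548208226
0.64 1190 0.08930653021425025
0.7 1156 0.08922416083472937
-0.17 119 [0.55860687 0.55903395 0.56357602]
-0.09 130 [0.55858824 0.55906105 0.56297047]
-0.02 115 [0.55837051 0.55876347 0.56280224]
0.07 141 [0.55825064 0.55848816 0.56277708]
```

View pics/s3.png

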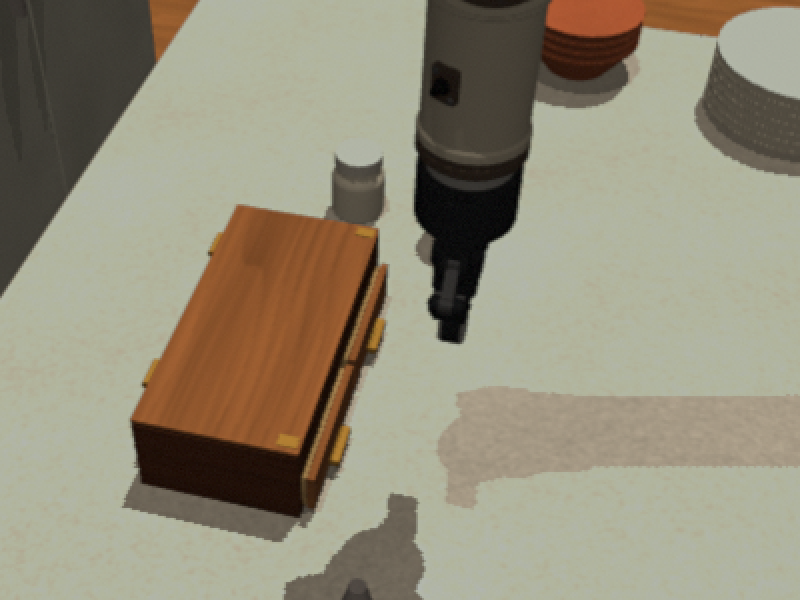

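The lid is flat and both fronts are flush at x ≈ 0.559, which is home. The nozzle (355,590) and jar (358,185) have not moved, and nothing touches the robot.

```bash
python3 -c "from cell import *; print(finish_job())"
```

```text
the job is handed in; nothing more can be done
None
```

The chest is closed and the job is handed in: the lid is flat shut, both drawers are fully home, and the nozzle, cups and jar were not touched; it took about 25 s of the 51 s allowed.

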